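Sort the polished breakfast silver into its trays

ROBOT

A 6-joint arm with a two-finger parallel gripper is mounted at the origin on the work surface. World frame = base frame: x ahead of the robot, y to its left, z up, the work surface at z = 0. Lengths are in m, angles in rad, forces in N, time in s.
With the tool pointing down it reaches from about 0.3 to 0.775 m from the base axis. Payload 14.6 kg.
Tool frame: the origin (TCP) lies at the very end of the fingers, on their centre line; the grasp point (between the pads) lies 19 mm behind it; z points along the fingers, y is the line along which they close (so a half turn about z gives the same grasp; the last joint's range is limited). The gripper opens to 94 mm and grips with 3 to 60 N. Pads are 16 mm wide; open, the fingers measure 119 mm over their backs; the gripper's body (75 mm by 177 mm) begins 78 mm behind the grasp point.
Start: joints at [-1.265, 0.3, 1.521, -0, 1.321, -0.067], TCP at [0.2, -0.512, 0.205] pointing down, gripper open.
Joint ranges: [-3.03, 3.03], [-0.79, 2.21], [0.23, 2.52], [-1.04, 4.18], [0, 3.07], [-2.55, 2.55]. Speed limits (rad/s): [2.22, 2.22, 2.57, 3.14, 3.14, 3.14].

INTERFACE

Orientations are given as [roll, pitch, yaw] about the fixed x, y, z axes, in that order (R = Rz(yaw) Ry(pitch) Rx(roll)).
In Python, from station import ctrl, cams gives the robot as it stands. The module is installed in compiled form; this text tells all that it offers.
- The arm moves only by the tool arm_command, never from a script. Its argument "plan" is a list that holds one entry, the list of rows, each a list of 7 numbers: the shift along the tool's x, y, z in parts of the range, where 1.0 means 1000 mm, then the turn, a rotation vector about the tool's x, y, z in parts of the range, where 1.0 means 4 rad, then the closure, from -1 (fully open) to 1 (shut). A call has 1 to 12 rows; each row is the pose to reach, as a shift and turn from the pose commanded when the call began, along the tool's axes at that moment; what a row does not reach only later rows make up. A row lasts 1/10 s, in which the tool goes at most 50 mm and 8.59 degrees, less where a joint would pass 70% of its speed; a pose out of reach is approached as far as the arm can. No shift or turn number may pass 1 either way. A call with a gripper value outside its range is refused whole. The fingers move at their own pace and stop on an object; "squeeze" is the grip in N (left out, the last holds). Time passes only in rows, so rows that repeat a pose let the fingers close. It gives the time, the measured TCP pose, the force, the opening and the grip force at its end, in the units of the state.
- ctrl.get_obs(): the state, without advancing time (a new reading comes with each control period).
- cams.camera(name): name is "scene" or "top"; returns (picture, depth): 480x640x3 uint8, blue, green, red; 480x640 float32, m along the optical axis (not along the pixel's ray), 0 where there is no reading.
- cams.camera_info(name): a dict with "fx", "fy", "cx", "cy" (pixels), "world_to_cam" (4x4, takes a point from world to camera coordinates). Camera axes: x right, y down, z forward; pixel columns grow to the right and rows downward; lengths in m; the calibration is good to about 2 mm. A picture is of the moment at which its call begins. camera_info takes no time and is no camera call.
- ctrl.hand_in(): hands the job in; it is judged then, once.
The state is a dict: "time_s": time; "qpos": joint angles; "joint_vel": joint speeds; "tau": joint torques, N m; "ee_pos": TCP position; "eef_rot": TCP orientation; "force": force on the tool from outside, world axes, zero at the start; "moment": the same for the moment, N m; "grip_width": finger opening in m; "grip_force": force on a finger pad.
Only numpy, scipy, OpenCV 4.12 (cv2) and the standard library are available. Lean on these libraries where they do the work, as an engineer would, in place of code of your own. Each camera call takes 0.05 s, during which the arm holds its last target. There are 200 camera calls.

TASK

Sort the freshly polished breakfast silver: stand both egg cups upright on the round salver, stand both napkin rings on end in the square wooden box, and lay the teaspoon flat, bowl up, in the long narrow tray, each resting fully on the floor of its tray, not on a rim. Leave the sugar bowl and the milk jug where they are.

Things in the scene. Friction and masses are not known exactly. Their poses are not given: they have to be found in the camera images.
- egg_cup_a: Silver egg cup standing upright: 65 mm tall, round foot 42 mm across, thin stem, open cup 48 mm across at the top (nearly straight-sided, 46 to 48 mm, from 39 mm up to the 64 mm rim). Origin: centre of the foot's underside; z up. About 90 g. The two egg cups are alike and interchangeable.
- egg_cup_b: Silver egg cup standing upright: 65 mm tall, round foot 42 mm across, thin stem, open cup 48 mm across at the top (nearly straight-sided, 46 to 48 mm, from 39 mm up to the 64 mm rim). Origin: centre of the foot's underside; z up. About 90 g. The two egg cups are alike and interchangeable.
- napkin_ring_a: Silver napkin ring standing on its end: a plain open tube 44 mm outside diameter, 36 mm inside, 32 mm tall. Origin: centre of its underside; z up. About 50 g. The two rings are alike and interchangeable.
- napkin_ring_b: Silver napkin ring standing on its end: a plain open tube 44 mm outside diameter, 36 mm inside, 32 mm tall. Origin: centre of its underside; z up. About 50 g. The two rings are alike and interchangeable.
- teaspoon: Silver teaspoon lying flat, bowl up, 128 mm long. Origin: on the underside of the handle near the balance point, midway along the spoon; x runs along the handle towards the bowl, z up. Handle 9 mm wide and 7 mm thick, lying on the surface; a disc 16 mm across ends the handle at x = -58 mm; the bowl is 32 mm across and 9 mm tall, centred at x = +46 mm. About 40 g.
- salver: Round silver salver, fixed in place: 156 mm across, rim 13 mm high, sloping outward; flat inner floor 5 mm above its underside and about 130 mm across; two small flat loop handles outside on its own +y and -y sides, 13 mm high, reaching 96 mm from the centre. Origin: centre of its underside; z up.
- square_box: Shallow square open wooden box, fixed in place: 136 x 136 mm outside, 22 mm high, walls and floor 6 mm thick (inside 124 x 124 mm). Origin: centre of its underside; x and y along its sides, z up.
- long_tray: Long narrow open wooden tray, fixed in place: 86 mm along its x, 176 mm along its y outside, 16 mm high, walls and floor 5 mm thick (inside 76 x 166 mm). Origin: centre of its underside; y along its length, z up.
- sugar_bowl: Bystander: loose open silver sugar bowl with two small handles, 50 mm tall, 68 mm across the body, 88 mm over the handles (along its y). Origin: centre of its underside.
- milk_jug: Bystander: loose silver milk jug, 90 mm tall, 72 mm across the body, one handle reaching 58 mm out from its centre on its +y side. Origin: centre of its underside.
Things that resemble listed ones, but are neither listed nor needed, are in the scene too. What is shaped like the egg_cup_a but blue is not meant. Several things have the shape of the long_tray; the one meant has the colours described above.

How it is judged:
By the outcome, as a careful person would: the job done as asked, in the order asked, and still so for the second after the job is handed in, with the robot touching nothing.
It also fails if it takes over 128 s, if anything falls off the work surface, if the arm or the gripper's body presses on something with over 40 N, if the wrist force passes 120 N, or if a joint passes its speed limit or range.

## Working session

There is one attempt and no reset: what is moved stays moved. The work goes in short steps, Python scripts to look and compute and a tool call to move; the robot and the scene stay as the last step left them, time stands still between calls to the robot, and variables do not carry over. Pictures are saved under pics/ and viewed, at most 14 in all, crops included, and the job is handed in when it is done.

Besides the shell and the picture viewer there is one more tool, called after "Request:" as name(argument=value, ...), one argument or row to a line, values as JSON. arm_command: Moves the arm, as the interface text tells. Its arguments: {"type":"object","properties":{"plan":{"type":"array"},"squeeze":{"type":"number"}},"required":["plan"]}

```bash
mkdir -p pics; python3 - <<'E'
from station import ctrl,cams
import cv2,numpy as np,json
for n in("scene","top"):
    p,d=cams.camera(n); cv2.imwrite(f"pics/{n}0.png",p); np.save(f"{n}0.npy",d)
    i=cams.camera_info(n); print(n,i["fx"],i["cx"],i["cy"],np.round(i["world_to_cam"],3).tolist(),(d==0).mean())
print(ctrl.get_obs())
E
```

```text
scene 448.9703369041897 318.2448556657856 238.55552584202545 [[-0.299, 0.954, -0.011, 0.168], [0.831, 0.254, -0.494, -0.439], [-0.468, -0.157, -0.869, 1.183], [0.0, 0.0, 0.0, 1.0]] 0.0041796875
top 562.044063181662 313.43150990363824 239.46399568395532 [[-0.004, -1.0, -0.005, 0.003], [-0.987, 0.005, -0.158, 0.528], [0.158, 0.005, -0.987, 1.137], [0.0, 0.0, 0.0, 1.0]] 0.0039453125
{'time_s': 0.1, 'qpos': array([-1.26461445e+00,  3.00429973e-01,  1.52146940e+00, -9.02242283e-06,
        1.32068511e+00, -6.66036059e-02]), 'joint_vel': array([ 0.0010149 , -0.00015101, -0.00076431, -0.00016787, -0.00025746,
        0.00050315]), 'tau': array([ 2.84008805e-03, -5.32633531e+01, -3.53282726e+01,  7.10156746e-02,
        2.34677747e-02, -6.76896866e-05]), 'ee_pos': array([ 0.20024532, -0.51202443,  0.20495613]), 'eef_rot': array([-3.14060245e+00, -5.72901372e-05,  3.72787694e-01]), 'force': array([ 0.76971187, -0.03201108,  1.03503014]), 'moment': array([-0.01198157, -0.01949272,  0.0157185 ]), 'grip_force': 0.0, 'grip_width': 0.09401788750666251}
```

View pics/top0.png

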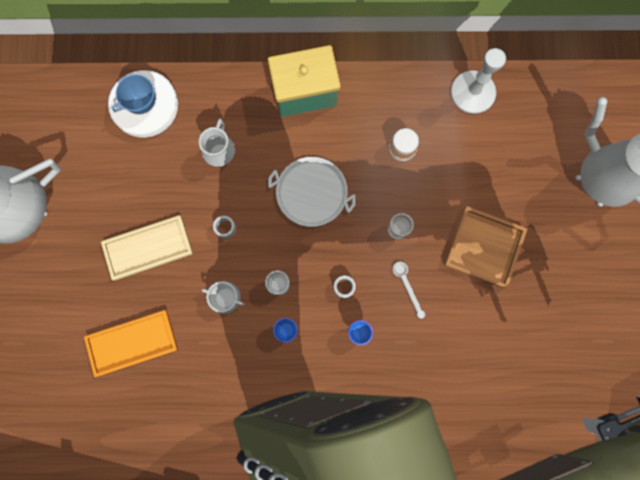

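View pics/scene0.png

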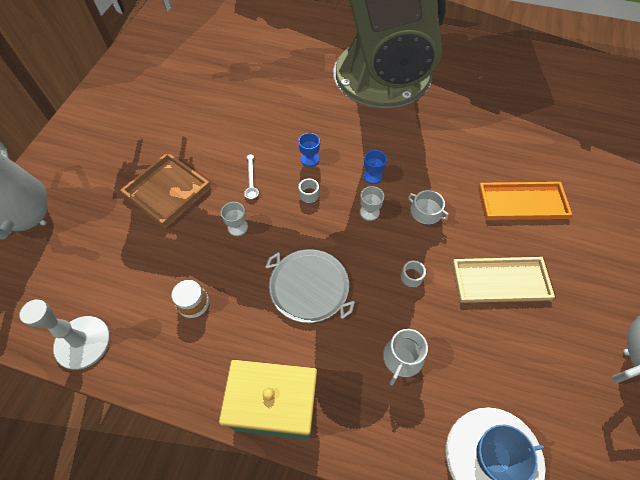

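Top view:
- **Egg cups:** silver at (277,283) and (401,226); blue decoys at (285,330) and (360,333).
- **Rings:** (224,226) and (344,287).
- **Spoon:** bowl at (400,268), handle tip at (421,315).
- **Destinations:** salver at (312,192), box at (486,246).
- **Bystanders:** sugar bowl at (222,297), jug at (216,148).
- **Tray candidates:** pale wood at (147,247) and orange at (130,343). The pale one fits "wooden"; I'll confirm with a crop.

```bash
cat > h.py <<'E'
import numpy as np,cv2
from station import ctrl,cams
def cloud(n,d):
    i=cams.camera_info(n);v,u=np.mgrid[:480,:640]
    P=np.stack([(u-i["cx"])/i["fx"]*d,(v-i["cy"])/i["fy"]*d,d],-1)
    T=np.linalg.inv(i["world_to_cam"]);return P@T[:3,:3].T+T[:3,3]
def cast(n,u,v,z):
    i=cams.camera_info(n);T=np.linalg.inv(i["world_to_cam"])
    r=T[:3,:3]@np.array([(u-i["cx"])/i["fx"],(v-i["cy"])/i["fy"],1]);o=T[:3,3]
    return o+r*(z-o[2])/r[2]
E
python3 - <<'E'
from h import *
p=cv2.imread("pics/top0.png");s=cv2.imread("pics/scene0.png")
a=cv2.resize(p[190:390,70:300],None,fx=2.2,fy=2.2);b=cv2.resize(s[140:320,440:600],None,fx=2,fy=2)
b=cv2.copyMakeBorder(b,0,a.shape[0]-b.shape[0],0,0,cv2.BORDER_CONSTANT)
cv2.imwrite("pics/crop1.png",cv2.resize(np.hstack([a[:, :460],b]),None,fx=1,fy=1))
for n in("top","scene"):
    d=np.load(n+"0.npy");W=cloud(n,d);Z=W[...,2]
    m=((Z>.006)&(d>0)&(W[...,0]>.25)&(W[...,0]<.85)&(abs(W[...,1])<.5)).astype(np.uint8)
    k,L,st,c=cv2.connectedComponentsWithStats(m)
    for j in range(1,k):
        if st[j,4]<60: continue
        q=W[L==j];zm=np.percentile(q[:,2],98);t=q[q[:,2]>zm-.008]
        (cx,cy),(w,h),an=cv2.minAreaRect((t[:,:2]*1000).astype(np.float32))
        print(n,np.round(c[j]),st[j,4],"ztop",round(zm*1000),"rect",round(cx),round(cy),round(w),round(h),round(an,1))
E
```

```text
top [305.  95.] 1876 ztop 113 rect 830 15 40 137 0.2
top [142. 114.] 2263 ztop 81 rect 824 382 90 50 89.5
top [473. 104.] 407 ztop 21 rect 837 -357 27 73 1.8
top [216. 146.] 979 ztop 92 rect 728 208 60 58 29.6
top [404. 145.] 716 ztop 59 rect 739 -196 52 51 30.4
top [312. 190.] 1429 ztop 18 rect 639 5 160 154 28.2
top [294. 183.] 83 ztop 11 rect 660 47 30 45 32.1
top [486. 247.] 2715 ztop 25 rect 514 -367 138 137 68.5
top [146. 247.] 1181 ztop 20 rect 517 360 88 177 18.5
top [400. 225.] 461 ztop 66 rect 555 -180 46 45 86.5
top [224. 227.] 211 ztop 35 rect 560 192 43 41 1.0
top [403. 274.] 139 ztop 13 rect 451 -186 65 30 9.5
top [277. 282.] 434 ztop 67 rect 437 75 45 45 89.5
top [344. 286.] 148 ztop 36 rect 431 -63 42 42 27.2
top [223. 297.] 578 ztop 53 rect 409 190 63 62 26.5
top [417. 306.] 75 ztop 12 rect 392 -214 57 15 25.3
top [131. 342.] 1246 ztop 20 rect 315 385 86 178 17.9
top [285. 330.] 440 ztop 67 rect 342 59 46 45 0.1
top [360. 332.] 444 ztop 66 rect 335 -93 46 46 89.7
top [383. 415.] 3683 ztop 692 rect 256 -64 13 54 0.0
scene [309. 147.] 536 ztop 66 rect 336 -91 48 44 17.
[... 284 characters left out ...]
 [371. 201.] 609 ztop 65 rect 438 76 46 47 72.2
scene [428. 206.] 903 ztop 51 rect 411 190 64 62 28.9
scene [234. 217.] 636 ztop 65 rect 555 -180 47 47 10.2
scene [310. 283.] 1953 ztop 17 rect 640 6 159 154 28.2
scene [505. 279.] 1558 ztop 19 rect 518 361 88 179 18.6
scene [317. 269.] 60 ztop 9 rect 601 13 44 22 17.0
scene [413. 273.] 359 ztop 35 rect 561 193 42 43 65.4
scene [527. 281.] 73 ztop 9 rect 506 409 20 53 50.5
scene [190. 299.] 1049 ztop 58 rect 740 -195 52 52 85.7
scene [ 91. 325.] 514 ztop 19 rect 836 -358 77 27 89.9
scene [406. 353.] 1471 ztop 92 rect 731 210 65 59 27.5
scene [281. 374.] 1549 ztop 113 rect 831 15 140 39 90.0
scene [498. 440.] 4260 ztop 82 rect 824 382 50 89 0.6
```

View pics/crop1.png

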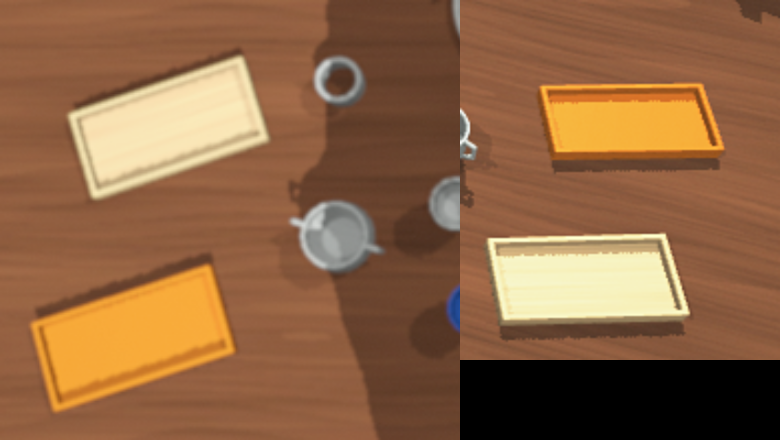

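The crop shows the pale tray is natural wood and the orange one is a painted look-alike, so I'm using the pale tray. The sizes and heights measured from both cameras match the given dimensions to about 2 mm.

```bash
cat > plan.py <<'E'
import numpy as np
def deltas(P):
    for a,b in zip(P,P[1:]):
        c,s=np.cos(a[3]),np.sin(a[3]);d=np.subtract(b,a)
        print(b,"->",np.round([c*d[0]+s*d[1],s*d[0]-c*d[1],-d[2],-d[3]],3).tolist())
E
python3 - <<'E'
from plan import deltas
y=.373;w=-.375;s=.340;t=1.894
deltas([(200,-512,205,y),(438,76,150,y),(438,76,31,y),(438,76,150,y),(669,16,150,y),(669,16,37,y),(669,16,150,y),
(555,-180,150,y),(555,-180,31,y),(555,-180,150,y),(611,-6,150,y),(611,-6,37,y),(611,-6,150,y),
(431,-62,120,w),(431,-62,4,w),(431,-62,120,w),(539,-377,120,w),(539,-377,10.5,w),(539,-377,120,w),
(560,192,120,w),(560,192,4,w),(560,192,120,w),(489,-357,120,w),(489,-357,10.5,w),(489,-357,120,w),
(425,-198,120,s),(425,-198,1.5,s),(425,-198,100,s),(517,360,100,t),(517,360,7,t),(517,360,120,t)])
E
```

```text
(438, 76, 150, 0.373) -> [435.908, -460.838, 55.0, -0.0]
(438, 76, 31, 0.373) -> [0.0, 0.0, 119.0, -0.0]
(438, 76, 150, 0.373) -> [0.0, 0.0, -119.0, -0.0]
(669, 16, 150, 0.373) -> [193.251, 140.053, -0.0, -0.0]
(669, 16, 37, 0.373) -> [0.0, 0.0, 113.0, -0.0]
(669, 16, 150, 0.373) -> [0.0, 0.0, -113.0, -0.0]
(555, -180, 150, 0.373) -> [-177.586, 140.98, -0.0, -0.0]
(555, -180, 31, 0.373) -> [0.0, 0.0, 119.0, -0.0]
(555, -180, 150, 0.373) -> [0.0, 0.0, -119.0, -0.0]
(611, -6, 150, 0.373) -> [115.557, -141.628, -0.0, -0.0]
(611, -6, 37, 0.373) -> [0.0, 0.0, 113.0, -0.0]
(611, -6, 150, 0.373) -> [0.0, 0.0, -113.0, -0.0]
(431, -62, 120, -0.375) -> [-188.03, -13.445, 30.0, 0.748]
(431, -62, 4, -0.375) -> [0.0, -0.0, 116.0, -0.0]
(431, -62, 120, -0.375) -> [0.0, -0.0, -116.0, -0.0]
(539, -377, 120, -0.375) -> [215.871, 253.552, -0.0, -0.0]
(539, -377, 10.5, -0.375) -> [0.0, -0.0, 109.5, -0.0]
(539, -377, 120, -0.375) -> [0.0, -0.0, -109.5, -0.0]
(560, 192, 120, -0.375) -> [-188.868, -537.151, -0.0, -0.0]
(560, 192, 4, -0.375) -> [0.0, -0.0, 116.0, -0.0]
(560, 192, 120, -0.375) -> [0.0, -0.0, -116.0, -0.0]
(489, -357, 120, -0.375) -> [135.018, 536.854, -0.0, -0.0]
(489, -357, 10.5, -0.375) -> [0.0, -0.0, 109.5, -0.0]
(489, -357, 120, -0.375) -> [0.0, -0.0, -109.5, -0.0]
(425, -198, 120, 0.34) -> [-117.79, -124.509, -0.0, -0.715]
(425, -198, 1.5, 0.34) -> [0.0, 0.0, 118.5, -0.0]
(425, -198, 100, 0.34) -> [0.0, 0.0, -98.5, -0.0]
(517, 360, 100, 1.894) -> [272.819, -495.376, -0.0, -1.554]
(517, 360, 7, 1.894) -> [0.0, 0.0, 93.0, -0.0]
(517, 360, 120, 1.894) -> [0.0, 0.0, -113.0, -0.0]
```

Careful with the scale: shifts go in shares of 1000 mm and turns go in shares of 4 rad. That gives: -461 mm is -0.461, -192 mm is -0.192.

Request:
arm_command(
  plan=[
    [[0.036,-0.038,0.005,0,0,0,-0.5],[0.073,-0.077,0.01,0,0,0,-0.5],[0.11,-0.115,0.015,0,0,0,-0.5],[0.145,-0.154,0.02,0,0,0,-0.5],[0.182,-0.192,0.025,0,0,0,-0.5],[0.218,-0.23,0.03,0,0,0,-0.5],[0.254,-0.269,0.035,0,0,0,-0.5],[0.29,-0.307,0.04,0,0,0,-0.5],[0.327,-0.346,0.045,0,0,0,-0.5],[0.363,-0.384,0.05,0,0,0,-0.5],[0.4,-0.423,0.055,0,0,0,-0.5],[0.436,-0.461,0.055,0,0,0,-0.5]],
  ],
  squeeze=20,
)

```text
time_s: 1.3
ee_pos: [0.4246, 0.0438, 0.1515]
eef_rot: [-3.142, 0.0, 0.373]
force: [0.2, -0.7, 0.7]
grip_width: 0.0703
grip_force: 0.0
```

Request:
arm_command(
  plan=[
    [[0,0,0,0,0,0,-0.5],[0,0,0,0,0,0,-0.5],[0,0,0,0,0,0,-0.5]],
  ],
)

```text
time_s: 1.6
ee_pos: [0.4242, 0.0408, 0.1517]
eef_rot: [3.142, 0.0, 0.372]
force: [-0.5, 0.5, -0.8]
grip_width: 0.0708
grip_force: 0.0
```

Converted, 120.5 mm is 0.1205, -27.5 mm is -0.0275.

Request:
arm_command(
  plan=[
    [[0.026,-0.0275,0.02,0,0,0,-0.5],[0.026,-0.0275,0.05,0,0,0,-0.5],[0.026,-0.0275,0.08,0,0,0,-0.5],[0.026,-0.0275,0.105,0,0,0,-0.5],[0.026,-0.0275,0.1205,0,0,0,-0.5],[0.026,-0.0275,0.1205,0,0,0,-0.5],[0.026,-0.0275,0.1205,0,0,0,0.2],[0.026,-0.0275,0.1205,0,0,0,0.2],[0.026,-0.0275,0.1205,0,0,0,0.2],[0.026,-0.0275,0.1205,0,0,0,0.2],[0.026,-0.0275,0.1205,0,0,0,0.2]],
  ],
)

```text
time_s: 2.7
ee_pos: [0.4393, 0.0768, 0.0321]
eef_rot: [3.141, -0.001, 0.373]
force: [-1.4, -0.3, 7.3]
grip_width: 0.047
grip_force: 20.0
```

Converted, 192 mm is 0.192, 140 mm is 0.14.

Request:
arm_command(
  plan=[
    [[0,0,-0.02,0,0,0,0.2],[0,0,-0.06,0,0,0,0.2],[0,0,-0.1,0,0,0,0.2],[0.024,0.018,-0.11,0,0,0,0.2],[0.058,0.042,-0.11,0,0,0,0.2],[0.092,0.067,-0.11,0,0,0,0.2],[0.126,0.092,-0.11,0,0,0,0.2],[0.16,0.117,-0.11,0,0,0,0.2],[0.18,0.131,-0.11,0,0,0,0.2],[0.192,0.14,-0.11,0,0,0,0.2],[0.192,0.14,-0.11,0,0,0,0.2],[0.192,0.14,-0.11,0,0,0,0.2]],
  ],
)

```text
time_s: 3.9
ee_pos: [0.6679, 0.0164, 0.1409]
eef_rot: [-3.141, 0.001, 0.373]
force: [-1.1, 0.1, -1.4]
grip_width: 0.0473
grip_force: 20.0
```

Converted, 103 mm is 0.103, 100 mm is 0.1.

Request:
arm_command(
  plan=[
    [[0,0,0.03,0,0,0,0.2],[0,0,0.06,0,0,0,0.2],[0,0,0.085,0,0,0,0.2],[0,0,0.095,0,0,0,0.2],[0,0,0.1,0,0,0,0.2],[0,0,0.103,0,0,0,0.2],[0,0,0.103,0,0,0,0.2],[0,0,0.103,0,0,0,0.2]],
  ],
)

```text
time_s: 4.7
ee_pos: [0.669, 0.0163, 0.0394]
eef_rot: [3.141, -0.001, 0.373]
force: [-1.4, -0.9, 0.2]
grip_width: 0.0474
grip_force: 20.0
```

Converted, 2 mm is 0.002, 1 mm is 0.001.

Request:
arm_command(
  plan=[
    [[0,0,0.001,0,0,0,0.2],[0,0,0.002,0,0,0,0.2],[0,0,0.002,0,0,0,0.2],[0,0,0.002,0,0,0,0.2]],
  ],
)

```text
time_s: 5.1
ee_pos: [0.6689, 0.0163, 0.0373]
eef_rot: [3.141, -0.001, 0.373]
force: [-1.8, -0.4, 6.3]
grip_width: 0.0469
grip_force: 20.0
```

Converted, -178 mm is -0.178, 141 mm is 0.141.

Request:
arm_command(
  plan=[
    [[0,0,0,0,0,0,-0.2],[0,0,0,0,0,0,-0.4],[0,0,0,0,0,0,-0.4],[0,0,-0.015,0,0,0,-0.4],[0,0,-0.05,0,0,0,-0.4],[0,0,-0.095,0,0,0,-0.5],[-0.032,0.025,-0.112,0,0,0,-0.5],[-0.067,0.053,-0.112,0,0,0,-0.5],[-0.102,0.081,-0.112,0,0,0,-0.5],[-0.137,0.109,-0.112,0,0,0,-0.5],[-0.165,0.131,-0.112,0,0,0,-0.5],[-0.178,0.141,-0.112,0,0,0,-0.5]],
  ],
)

```text
time_s: 6.3
ee_pos: [0.553, -0.1822, 0.1496]
eef_rot: [3.141, -0.001, 0.371]
force: [-0.2, 0.7, 0.7]
grip_width: 0.0703
grip_force: 0.0
```

Request:
arm_command(
  plan=[
    [[0,0,0,0,0,0,-0.5],[0,0,0,0,0,0,-0.5]],
  ],
)

```text
time_s: 6.5
ee_pos: [0.5547, -0.1793, 0.1489]
eef_rot: [3.141, -0.001, 0.373]
force: [-0.7, 0.3, -0.2]
grip_width: 0.0704
grip_force: 0.0
```

```bash
python3 - <<'E'
from h import *
p,d=cams.camera("top");q,_=cams.camera("scene")
cv2.imwrite("pics/chk1.png",np.hstack([cv2.resize(p[130:330,230:430],(400,400)),cv2.resize(q[130:330,210:410],(400,400))]))
E
```

```text
(no output)
```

View pics/chk1.png

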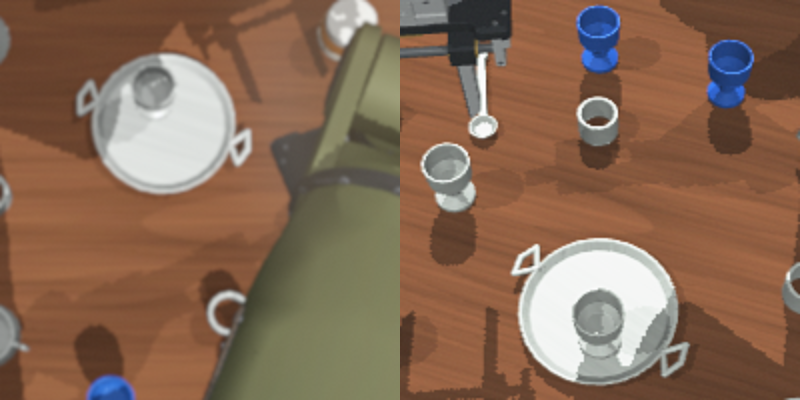

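The chk1 picture shows cup A upright on the salver floor: crop (155,90) in the top view and (598,318) in the scene view. Next is cup B.

Converted, 117 mm is 0.117, 110 mm is 0.11.

Request:
arm_command(
  plan=[
    [[0,0,0.03,0,0,0,-0.5],[0,0,0.065,0,0,0,-0.5],[0,0,0.095,0,0,0,-0.5],[0,0,0.11,0,0,0,-0.5],[0,0,0.117,0,0,0,-0.5],[0,0,0.117,0,0,0,-0.5],[0,0,0.117,0,0,0,0.2],[0,0,0.117,0,0,0,0.2],[0,0,0.117,0,0,0,0.2],[0,0,0.117,0,0,0,0.2],[0,0,0.117,0,0,0,0.2]],
  ],
)

```text
time_s: 7.7
ee_pos: [0.5546, -0.1801, 0.0321]
eef_rot: [3.141, -0.001, 0.373]
force: [0.1, 0.0, 5.4]
grip_width: 0.0466
grip_force: 20.0
```

Converted, -141.5 mm is -0.1415, -127 mm is -0.127.

Request:
arm_command(
  plan=[
    [[0,0,-0.02,0,0,0,0.2],[0,0,-0.06,0,0,0,0.2],[0,0,-0.095,0,0,0,0.2],[0.015,-0.018,-0.11,0,0,0,0.2],[0.038,-0.046,-0.11,0,0,0,0.2],[0.061,-0.074,-0.11,0,0,0,0.2],[0.084,-0.102,-0.11,0,0,0,0.2],[0.104,-0.127,-0.11,0,0,0,0.2],[0.1155,-0.1415,-0.11,0,0,0,0.2],[0.1155,-0.1415,-0.11,0,0,0,0.2],[0.1155,-0.1415,-0.11,0,0,0,0.2]],
  ],
)

```text
time_s: 8.8
ee_pos: [0.6099, -0.0066, 0.1411]
eef_rot: [-3.142, 0.001, 0.373]
force: [-0.9, 0.1, -1.3]
grip_width: 0.0464
grip_force: 20.0
```

Converted, 104.5 mm is 0.1045, 104 mm is 0.104.

Request:
arm_command(
  plan=[
    [[0,0,0.03,0,0,0,0.2],[0,0,0.06,0,0,0,0.2],[0,0,0.085,0,0,0,0.2],[0,0,0.095,0,0,0,0.2],[0,0,0.1,0,0,0,0.2],[0,0,0.103,0,0,0,0.2],[0,0,0.104,0,0,0,0.2],[0,0,0.1045,0,0,0,0.2],[0,0,0.1045,0,0,0,0.2],[0,0,0.1045,0,0,0,0.2]],
  ],
)

```text
time_s: 9.8
ee_pos: [0.6103, -0.006, 0.0373]
eef_rot: [3.141, -0.001, 0.373]
force: [-0.4, 0.4, -1.0]
grip_width: 0.0471
grip_force: 20.0
```

Converted, -110 mm is -0.11, -90 mm is -0.09.

Request:
arm_command(
  plan=[
    [[0,0,0.001,0,0,0,0.2],[0,0,0.001,0,0,0,0.2],[0,0,0.001,0,0,0,-0.2],[0,0,0.001,0,0,0,-0.4],[0,0,0.001,0,0,0,-0.4],[0,0,-0.015,0,0,0,-0.4],[0,0,-0.05,0,0,0,-0.4],[0,0,-0.09,0,0,0,-0.4],[0,0,-0.11,0,0,0,-0.4],[0,0,-0.11,0,0,0,-0.4]],
  ],
)

```text
time_s: 10.8
ee_pos: [0.6116, -0.0061, 0.1514]
eef_rot: [3.139, -0.006, 0.373]
force: [-0.3, -0.4, -0.1]
grip_width: 0.0658
grip_force: 0.0
```

Converted, -187 mm is -0.187, -165 mm is -0.165, 0.748 rad is 0.187.

Request:
arm_command(
  plan=[
    [[-0.025,-0.002,0.003,0,0,0.025,-0.4],[-0.055,-0.004,0.007,0,0,0.05,-0.4],[-0.085,-0.006,0.011,0,0,0.075,-0.4],[-0.115,-0.008,0.016,0,0,0.105,-0.4],[-0.14,-0.01,0.02,0,0,0.1325,-0.4],[-0.165,-0.011,0.024,0,0,0.16,-0.4],[-0.187,-0.013,0.027,0,0,0.187,-0.4],[-0.187,-0.013,0.027,0,0,0.187,-0.4],[-0.187,-0.013,0.027,0,0,0.187,-0.4],[-0.187,-0.013,0.027,0,0,0.187,-0.4]],
  ],
)

```text
time_s: 11.8
ee_pos: [0.4319, -0.0619, 0.1199]
eef_rot: [-3.142, -0.0, -0.373]
force: [0.3, 0.5, -0.3]
grip_width: 0.066
grip_force: 0.0
```

Converted, 115.5 mm is 0.1155, 110 mm is 0.11.

Request:
arm_command(
  plan=[
    [[-0.001,0,0.03,0,0,0,-0.4],[-0.001,0,0.065,0,0,0,-0.4],[-0.001,0,0.095,0,0,0,-0.4],[-0.001,0,0.11,0,0,0,-0.4],[-0.001,0,0.1155,0,0,0,-0.4],[-0.001,0,0.1155,0,0,0,-0.4],[-0.001,0,0.1155,0,0,0,0.3],[-0.001,0,0.1155,0,0,0,0.3],[-0.001,0,0.1155,0,0,0,0.3],[-0.001,0,0.1155,0,0,0,0.3],[-0.001,0,0.1155,0,0,0,0.3]],
  ],
)

```text
time_s: 12.9
ee_pos: [0.4308, -0.0618, 0.005]
eef_rot: [-3.141, -0.001, -0.375]
force: [-1.1, 0.3, 6.5]
grip_width: 0.044
grip_force: 20.0
```

Converted, 254 mm is 0.254, 243 mm is 0.243.

Request:
arm_command(
  plan=[
    [[0,0,-0.02,0,0,0,0.3],[0,0,-0.06,0,0,0,0.3],[0,0,-0.1,0,0,0,0.3],[0.02,0.023,-0.116,0,0,0,0.3],[0.047,0.056,-0.116,0,0,0,0.3],[0.075,0.089,-0.116,0,0,0,0.3],[0.103,0.122,-0.116,0,0,0,0.3],[0.131,0.155,-0.116,0,0,0,0.3],[0.159,0.188,-0.116,0,0,0,0.3],[0.187,0.221,-0.116,0,0,0,0.3],[0.206,0.243,-0.116,0,0,0,0.3],[0.216,0.254,-0.116,0,0,0,0.3]],
  ],
)

```text
time_s: 14.1
ee_pos: [0.5381, -0.3794, 0.1198]
eef_rot: [-3.142, 0.0, -0.377]
force: [-0.5, 0.6, -0.5]
grip_width: 0.0445
grip_force: 20.0
```

Request:
arm_command(
  plan=[
    [[0,0,0,0,0,0,0.3],[0,0,0,0,0,0,0.3],[0,0,0,0,0,0,0.3]],
  ],
)

```text
time_s: 14.4
ee_pos: [0.5381, -0.3762, 0.1205]
eef_rot: [-3.141, 0.0, -0.374]
force: [-0.3, -0.1, -0.4]
grip_width: 0.0438
grip_force: 20.0
```

Converted, 110 mm is 0.11, 109 mm is 0.109.

Request:
arm_command(
  plan=[
    [[0,0,0.03,0,0,0,0.3],[0,0,0.065,0,0,0,0.3],[0,0,0.09,0,0,0,0.3],[0,0,0.102,0,0,0,0.3],[0,0,0.107,0,0,0,0.3],[0,0,0.109,0,0,0,0.3],[0,0,0.11,0,0,0,0.3],[0,0,0.11,0,0,0,0.3],[0,0,0.11,0,0,0,0.3]],
  ],
)

```text
time_s: 15.3
ee_pos: [0.5385, -0.3774, 0.0112]
eef_rot: [3.141, -0.001, -0.375]
force: [0.2, 0.3, -0.3]
grip_width: 0.0445
grip_force: 20.0
```

Converted, -110 mm is -0.11, -108 mm is -0.108.

Request:
arm_command(
  plan=[
    [[0,0,0.001,0,0,0,0.3],[0,0,0.001,0,0,0,0.3],[0,0,0.001,0,0,0,-0.1],[0,0,0.001,0,0,0,-0.3],[0,0,0.001,0,0,0,-0.3],[0,0,-0.015,0,0,0,-0.3],[0,0,-0.05,0,0,0,-0.3],[0,0,-0.09,0,0,0,-0.3],[0,0,-0.11,0,0,0,-0.3],[-0.01,-0.028,-0.11,0,0,0,-0.4],[-0.024,-0.068,-0.11,0,0,0,-0.4],[-0.038,-0.108,-0.11,0,0,0,-0.4]],
  ],
)

```text
time_s: 16.5
ee_pos: [0.5423, -0.2617, 0.1216]
eef_rot: [3.142, -0.001, -0.376]
force: [0.3, 0.9, 0.0]
grip_width: 0.066
grip_force: 0.0
```

Converted, -430 mm is -0.43, -400 mm is -0.4.

Request:
arm_command(
  plan=[
    [[-0.014,-0.04,0,0,0,0,-0.4],[-0.028,-0.08,0,0,0,0,-0.4],[-0.042,-0.12,0,0,0,0,-0.4],[-0.056,-0.16,0,0,0,0,-0.4],[-0.07,-0.2,0,0,0,0,-0.4],[-0.084,-0.24,0,0,0,0,-0.4],[-0.098,-0.28,0,0,0,0,-0.4],[-0.112,-0.32,0,0,0,0,-0.4],[-0.126,-0.36,0,0,0,0,-0.4],[-0.14,-0.4,0,0,0,0,-0.4],[-0.15,-0.43,0,0,0,0,-0.4],[-0.15,-0.43,0,0,0,0,-0.4]],
  ],
)

```text
time_s: 17.7
ee_pos: [0.5603, 0.1957, 0.1214]
eef_rot: [-3.14, -0.001, -0.372]
force: [0.2, -0.7, 0.0]
grip_width: 0.0657
grip_force: 0.0
```

Request:
arm_command(
  plan=[
    [[0,0,0,0,0,0,-0.4],[0,0,0,0,0,0,-0.4]],
  ],
)

```text
time_s: 17.9
ee_pos: [0.5606, 0.1914, 0.1209]
eef_rot: [-3.141, -0.0, -0.376]
force: [-0.4, -0.3, 1.6]
grip_width: 0.0655
grip_force: 0.0
```

```bash
python3 - <<'E'
from h import *
p,d=cams.camera("top");q,_=cams.camera("scene")
cv2.imwrite("pics/chk2.png",np.hstack([cv2.resize(p[150:330,370:550],(360,360)),cv2.resize(q[130:340,110:360],(428,360))]))
E
```

```text
(no output)
```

View pics/chk2.png

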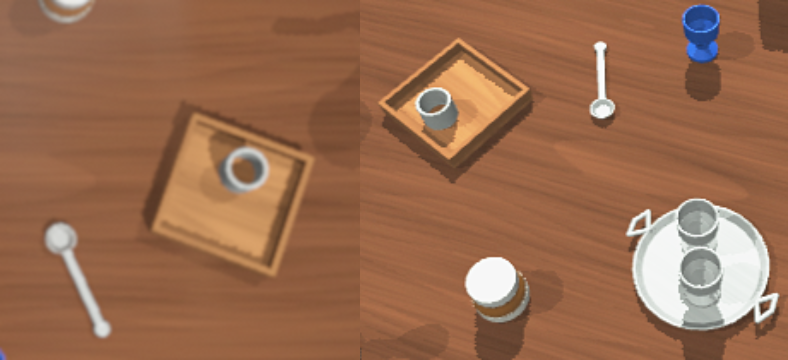

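The chk2 picture shows ring 1 standing on the box floor at crop (246,170), and both cups upright on the salver at (697,222) and (700,272). Next is ring 2.

Converted, 116 mm is 0.116, 110 mm is 0.11.

Request:
arm_command(
  plan=[
    [[0,0,0.03,0,0,0,-0.4],[0,0,0.065,0,0,0,-0.4],[0,0,0.095,0,0,0,-0.4],[0,0,0.11,0,0,0,-0.4],[0,0,0.116,0,0,0,-0.4],[0,0,0.116,0,0,0,-0.4],[0,0,0.116,0,0,0,0.3],[0,0,0.116,0,0,0,0.3],[0,0,0.116,0,0,0,0.3],[0,0,0.116,0,0,0,0.3],[0,0,0.116,0,0,0,0.3]],
  ],
)

```text
time_s: 19.1
ee_pos: [0.5609, 0.1924, 0.0052]
eef_rot: [-3.141, -0.001, -0.375]
force: [-2.0, 0.4, 6.5]
grip_width: 0.0441
grip_force: 20.0
```

Converted, 348 mm is 0.348, 308 mm is 0.308.

Request:
arm_command(
  plan=[
    [[0,0,-0.02,0,0,0,0.3],[0,0,-0.06,0,0,0,0.3],[0,0,-0.1,0,0,0,0.3],[0.007,0.028,-0.116,0,0,0,0.3],[0.017,0.068,-0.116,0,0,0,0.3],[0.027,0.108,-0.116,0,0,0,0.3],[0.037,0.148,-0.116,0,0,0,0.3],[0.047,0.188,-0.116,0,0,0,0.3],[0.057,0.228,-0.116,0,0,0,0.3],[0.067,0.268,-0.116,0,0,0,0.3],[0.077,0.308,-0.116,0,0,0,0.3],[0.087,0.348,-0.116,0,0,0,0.3]],
  ],
)

```text
time_s: 20.3
ee_pos: [0.5134, -0.1649, 0.1205]
eef_rot: [-3.142, -0.0, -0.375]
force: [-0.4, -0.2, -0.2]
grip_width: 0.044
grip_force: 20.0
```

Converted, 188 mm is 0.188, 160 mm is 0.16.

Request:
arm_command(
  plan=[
    [[0.01,0.04,0,0,0,0,0.3],[0.02,0.08,0,0,0,0,0.3],[0.03,0.12,0,0,0,0,0.3],[0.04,0.16,0,0,0,0,0.3],[0.047,0.188,0,0,0,0,0.3],[0.047,0.188,0,0,0,0,0.3],[0.047,0.188,0,0,0,0,0.3],[0.047,0.188,0,0,0,0,0.3]],
  ],
)

```text
time_s: 21.1
ee_pos: [0.4889, -0.3546, 0.1203]
eef_rot: [-3.141, 0.0, -0.374]
force: [-0.2, 0.1, -0.6]
grip_width: 0.0441
grip_force: 20.0
```

Converted, 111 mm is 0.111, 109 mm is 0.109.

Request:
arm_command(
  plan=[
    [[0,0.002,0.03,0,0,0,0.3],[0,0.002,0.065,0,0,0,0.3],[0,0.002,0.09,0,0,0,0.3],[0,0.002,0.102,0,0,0,0.3],[0,0.002,0.107,0,0,0,0.3],[0,0.002,0.109,0,0,0,0.3],[0,0.002,0.111,0,0,0,0.3],[0,0.002,0.111,0,0,0,0.3],[0,0.002,0.111,0,0,0,0.3]],
  ],
)

```text
time_s: 22.0
ee_pos: [0.4888, -0.3577, 0.0112]
eef_rot: [3.141, -0.002, -0.375]
force: [-0.9, 2.5, 5.0]
grip_width: 0.044
grip_force: 20.0
```

Converted, -111 mm is -0.111, -90 mm is -0.09.

Request:
arm_command(
  plan=[
    [[0,0,0,0,0,0,-0.1],[0,0,0,0,0,0,-0.3],[0,0,0,0,0,0,-0.3],[0,0,-0.015,0,0,0,-0.3],[0,0,-0.05,0,0,0,-0.3],[0,0,-0.09,0,0,0,-0.3],[0,0,-0.111,0,0,0,-0.3],[0,0,-0.111,0,0,0,-0.3],[0,0,-0.111,0,0,0,-0.3]],
  ],
)

```text
time_s: 22.9
ee_pos: [0.4879, -0.3573, 0.1207]
eef_rot: [3.141, -0.0, -0.375]
force: [0.5, -0.3, -0.3]
grip_width: 0.0609
grip_force: 0.0
```

```bash
python3 - <<'E'
from h import *
from plan import deltas
p,d=cams.camera("top");q,_=cams.camera("scene")
cv2.imwrite("pics/chk3.png",np.hstack([cv2.resize(p[180:340,370:550],(405,360)),cv2.resize(q[130:250,110:270],(395,360))]))
for n,im,r in(("top",p,(250,330,385,435)),("scene",q,(148,205,235,266))):
    a,b,c,e=r;h=cv2.cvtColor(im,cv2.COLOR_BGR2HSV);m=np.zeros((480,640),np.uint8)
    m[a:b,c:e]=((h[a:b,c:e,1]<70)&(h[a:b,c:e,2]>110))
    v,u=np.nonzero(m);w=np.array([cast(n,x,y,.006)[:2] for x,y in zip(u,v)])*1000
    vx,vy,_,_=cv2.fitLine(w.astype(np.float32),cv2.DIST_L1,0,.01,.01).ravel();ax=np.array([vx,vy])*np.sign(vx)
    t=w@ax;nn=np.array([-ax[1],ax[0]]);k=(t>t.min()+20)&(t<t.max()-40)
    hn=(w[k]@nn).mean();o=ax*(t.max()-62)+nn*hn
    print(n,len(u),"len",round(np.ptp(t)),"yaw",round(float(np.arctan2(*ax[::-1])),3),"origin",o.round(1))
print(ctrl.get_obs()["ee_pos"])
E
```

```text
top 497 len 131 yaw 0.4 origin [ 428.2 -200.8]
scene 305 len 125 yaw 0.402 origin [ 423.2 -203.6]
[ 0.48754165 -0.35699594  0.11929201]
```

View pics/chk3.png

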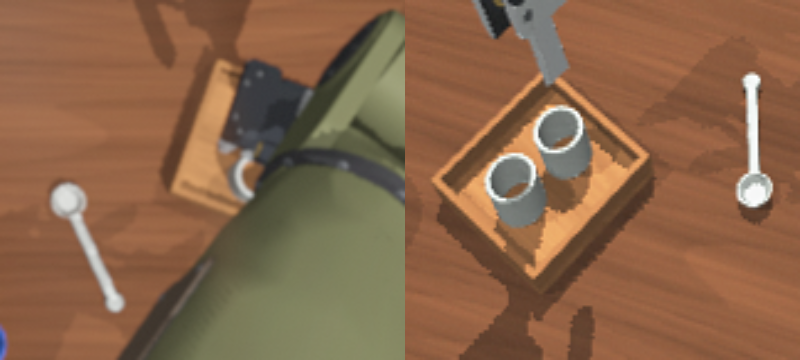

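The chk3 picture shows both rings standing on the box floor at scene-crop (515,188) and (560,142), and the spoon untouched. Spoon yaw is 0.40, with its origin near (426,-201).

Converted, -122 mm is -0.122, -115 mm is -0.115, -0.775 rad is -0.1938.

Request:
arm_command(
  plan=[
    [[-0.016,-0.017,0,0,0,-0.025,0],[-0.033,-0.035,0,0,0,-0.055,0],[-0.049,-0.052,0,0,0,-0.0825,0],[-0.066,-0.07,0,0,0,-0.11,0],[-0.082,-0.087,0,0,0,-0.1375,0],[-0.098,-0.105,0,0,0,-0.165,0],[-0.115,-0.122,0,0,0,-0.1938,0],[-0.115,-0.122,0,0,0,-0.1938,0],[-0.115,-0.122,0,0,0,-0.1938,0],[-0.115,-0.122,0,0,0,-0.1938,0]],
  ],
)

```text
time_s: 24.0
ee_pos: [0.4259, -0.2023, 0.12]
eef_rot: [-3.141, 0.0, 0.398]
force: [-0.1, -0.9, -0.1]
grip_width: 0.0472
grip_force: 0.0
```

Converted, 117.5 mm is 0.1175, 115 mm is 0.115.

Request:
arm_command(
  plan=[
    [[0,0,0.03,0,0,0,0],[0,0,0.065,0,0,0,0],[0,0,0.095,0,0,0,0],[0,0,0.11,0,0,0,0],[0,0,0.115,0,0,0,0],[0,0,0.1175,0,0,0,0],[0,0,0.1175,0,0,0,0],[0,0,0.1175,0,0,0,0.5],[0,0,0.1175,0,0,0,1],[0,0,0.1175,0,0,0,1],[0,0,0.1175,0,0,0,1],[0,0,0.1175,0,0,0,1]],
  ],
)

```text
time_s: 25.2
ee_pos: [0.4257, -0.2017, 0.0029]
eef_rot: [3.141, -0.0, 0.4]
force: [-0.7, -0.5, 2.0]
grip_width: 0.0101
grip_force: 0.0
```

Converted, -118 mm is -0.118, -110 mm is -0.11.

Request:
arm_command(
  plan=[
    [[0,0,0,0,0,0,1],[0,0,0,0,0,0,1],[0,0,-0.005,0,0,0,1],[0,0,-0.02,0,0,0,1],[0,0,-0.05,0,0,0,1],[0,0,-0.085,0,0,0,1],[0,0,-0.11,0,0,0,1],[0,0,-0.118,0,0,0,1],[0,0,-0.118,0,0,0,1],[0,0,-0.118,0,0,0,1]],
  ],
)

```text
time_s: 26.2
ee_pos: [0.4252, -0.2014, 0.1196]
eef_rot: [-3.14, 0.001, 0.4]
force: [-0.7, 0.2, 0.9]
grip_width: 0.0086
grip_force: 20.0
```

```bash
python3 - <<'E'
from h import *
q,_=cams.camera("scene");cv2.imwrite("pics/chk4.png",cv2.resize(q[60:260,180:380],(600,600)))
o=ctrl.get_obs();print(o["grip_width"],o["ee_pos"],o["eef_rot"])
from plan import deltas
x,y,z=o["ee_pos"]*1000;deltas([(x,y,z,.398),(517,361,z,1.894+.06)])
E
```

```text
0.008632467608102663 [ 0.42509137 -0.20140237  0.11942666] [-3.13978561e+00  1.37551071e-03  3.99726990e-01]
(517, 361, np.float64(119.42666202852625), 1.954) -> [302.698, -482.822, -0.0, -1.556]
```

View pics/chk4.png

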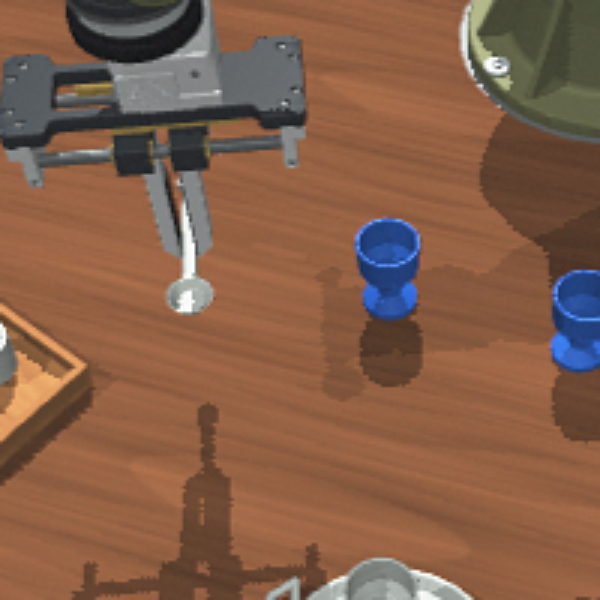

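The chk4 picture shows the spoon held level by the handle, bowl up at crop (189,295). Now carrying it to the tray.

Converted, -405 mm is -0.405, -385 mm is -0.385, -1.4 rad is -0.35.

Request:
arm_command(
  plan=[
    [[0.022,-0.035,0,0,0,-0.0275,1],[0.044,-0.07,0,0,0,-0.055,1],[0.066,-0.105,0,0,0,-0.085,1],[0.088,-0.14,0,0,0,-0.115,1],[0.11,-0.175,0,0,0,-0.145,1],[0.132,-0.21,0,0,0,-0.175,1],[0.154,-0.245,0,0,0,-0.205,1],[0.176,-0.28,0,0,0,-0.235,1],[0.198,-0.315,0,0,0,-0.265,1],[0.22,-0.35,0,0,0,-0.295,1],[0.242,-0.385,0,0,0,-0.325,1],[0.254,-0.405,0,0,0,-0.35,1]],
  ],
)

```text
time_s: 27.45
ee_pos: [0.5015, 0.2727, 0.119]
eef_rot: [-3.139, 0.0, 1.806]
force: [0.1, -1.1, -0.7]
grip_width: 0.0086
grip_force: 20.0
```

Request:
arm_command(
  plan=[
    [[0,0,0,0,0,0,1],[0,0,0,0,0,0,1]],
  ],
)

```text
time_s: 27.65
ee_pos: [0.5014, 0.2698, 0.1194]
eef_rot: [-3.139, 0.001, 1.798]
force: [-0.4, -0.3, -1.0]
grip_width: 0.0086
grip_force: 20.0
```

```bash
python3 - <<'E'
from h import *
from plan import deltas
o=ctrl.get_obs();e=o["ee_pos"]*1000;print(e,o["eef_rot"],o["qpos"][5],o["grip_width"])
deltas([(*e,o["eef_rot"][2]),(517,361,120,1.894)])
E
```

```text
[501.39571884 269.77836767 119.38119954] [-3.13922258e+00  6.46003747e-04  1.79844980e+00] 0.201791348286041 0.00855907376001554
(517, 361, 120, 1.894) -> [85.346, 35.79, -0.619, -0.096]
```

Converted, 111 mm is 0.111, 110 mm is 0.11, -0.096 rad is -0.024.

Request:
arm_command(
  plan=[
    [[0.035,0.015,0,0,0,-0.01,1],[0.07,0.029,0,0,0,-0.02,1],[0.0855,0.036,0,0,0,-0.024,1],[0.0855,0.036,0.02,0,0,-0.024,1],[0.0855,0.036,0.05,0,0,-0.024,1],[0.0855,0.036,0.08,0,0,-0.024,1],[0.0855,0.036,0.098,0,0,-0.024,1],[0.0855,0.036,0.106,0,0,-0.024,1],[0.0855,0.036,0.11,0,0,-0.024,1],[0.0855,0.036,0.111,0,0,-0.024,1],[0.0855,0.036,0.111,0,0,-0.024,1],[0.0855,0.036,0.111,0,0,-0.024,1]],
  ],
)

```text
time_s: 28.85
ee_pos: [0.5181, 0.3618, 0.0108]
eef_rot: [3.14, -0.0, 1.896]
force: [0.2, -0.8, -0.8]
grip_width: 0.0084
grip_force: 20.0
```

```bash
python3 - <<'E'
from h import *
q,_=cams.camera("scene");cv2.imwrite("pics/chk5.png",cv2.resize(q[180:330,430:580],(600,600)))
E
```

```text
(no output)
```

View pics/chk5.png

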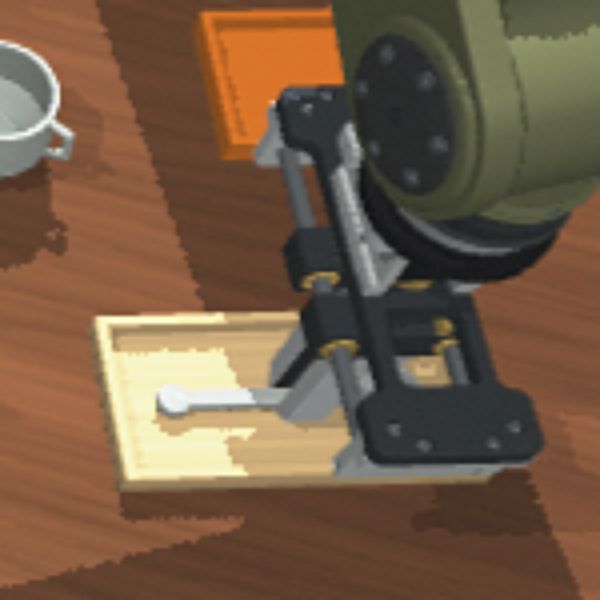

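The chk5 picture shows the spoon inside the pale tray, clear of the walls, with the handle end at (173,400). It needs to go about 2.5 mm lower before release.

Converted, 2.7 mm is 0.0027, 2 mm is 0.002.

Request:
arm_command(
  plan=[
    [[0,0,0.001,0,0,0,1],[0,0,0.002,0,0,0,1],[0,0,0.0027,0,0,0,1],[0,0,0.0027,0,0,0,1],[0,0,0.0027,0,0,0,1]],
  ],
)

```text
time_s: 29.4
ee_pos: [0.5178, 0.3617, 0.008]
eef_rot: [3.141, -0.0, 1.896]
force: [-3.4, -1.3, 8.4]
grip_width: 0.0086
grip_force: 20.0
```

Converted, -200 mm is -0.2, -180 mm is -0.18.

Request:
arm_command(
  plan=[
    [[0,0,0,0,0,0,0.7],[0,0,0,0,0,0,0.5],[0,0,0,0,0,0,0.4],[0,0,-0.008,0,0,0,0.4],[0,0,-0.03,0,0,0,0.4],[0,0,-0.07,0,0,0,0.4],[0,0,-0.11,0,0,0,0.4],[0,0,-0.15,0,0,0,0.4],[0,0,-0.18,0,0,0,0.4],[-0.035,0,-0.2,0,0,0,0.4],[-0.075,0,-0.2,0,0,0,0.4],[-0.1,0,-0.2,0,0,0,0.4]],
  ],
)

```text
time_s: 30.6
ee_pos: [0.5503, 0.265, 0.2085]
eef_rot: [3.14, 0.0, 1.895]
force: [-0.6, -0.5, -0.4]
grip_width: 0.0282
grip_force: 0.0
```

Converted, -200 mm is -0.2, -160 mm is -0.16.

Request:
arm_command(
  plan=[
    [[-0.04,0,0,0,0,0,0.4],[-0.08,0,0,0,0,0,0.4],[-0.12,0,0,0,0,0,0.4],[-0.16,0,0,0,0,0,0.4],[-0.2,0,0,0,0,0,0.4],[-0.2,0,0,0,0,0,0.4],[-0.2,0,0,0,0,0,0.4]],
  ],
)

```text
time_s: 31.3
ee_pos: [0.6135, 0.0769, 0.2074]
eef_rot: [3.141, -0.0, 1.894]
force: [-0.4, 0.3, 0.9]
grip_width: 0.0281
grip_force: 0.0
```

```bash
python3 - <<'E'
from h import *
q,_=cams.camera("scene");p,_=cams.camera("top")
cv2.imwrite("pics/chk6.png",q)
cv2.imwrite("pics/chk7.png",np.hstack([cv2.resize(q[230:330,440:570],(520,400)),cv2.resize(p[200:290,90:200],(280,229)) if 0 else cv2.copyMakeBorder(cv2.resize(p[200:290,90:200],(280,229)),0,171,0,0,0)]))
E
```

```text
(no output)
```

View pics/chk6.png

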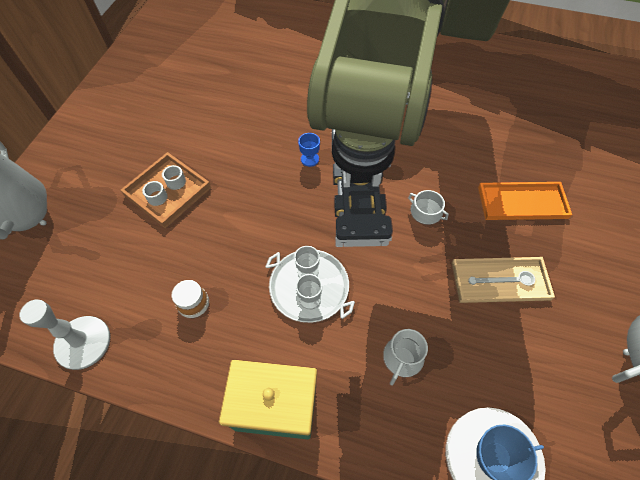

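View pics/chk7.png

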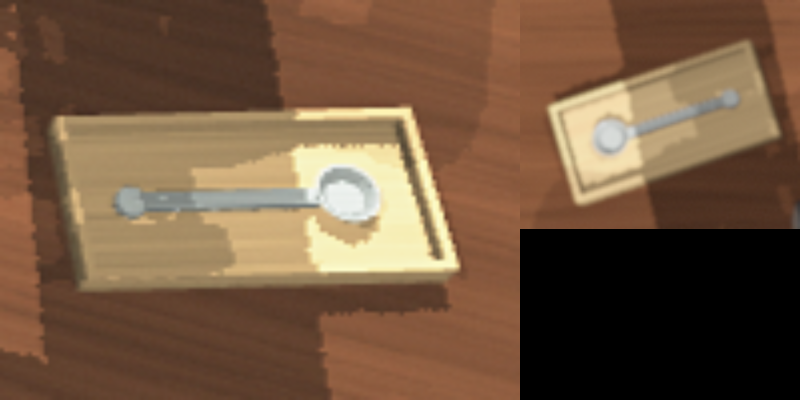

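The final pictures show everything in place:
- **Spoon:** flat and bowl up inside the pale tray, at scene (503,280).
- **Rings:** both standing in the box, at (154,193) and (173,178).
- **Cups:** both upright on the salver, at (307,260) and (308,290).
- **Bystanders:** sugar bowl (428,206) and milk jug (406,353) unmoved.

```bash
python3 -c "
from station import ctrl
print(ctrl.hand_in())"
```

```text
the job is handed in; nothing more can be done
None
```

The job is handed in: both egg cups are upright on the salver, both napkin rings stand on end in the square box, and the teaspoon lies flat, bowl up, in the pale wooden tray; the sugar bowl and milk jug were not moved.

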